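# Put the small carton away in the pantry chest and fasten the hasp

## Task

Put the small low cardboard carton into the open drawer of the wooden chest, flat on the drawer floor beside the little jar, which stays standing. Then push the drawer fully shut, and only after that swing the steel hasp on top of the chest forward and down over the staple until it lies flat. Do not knock over or shove the other groceries.

Things in the scene. Friction and masses are not known exactly. Their poses are not given: they have to be found in the camera images.
- chest: low wooden chest with one drawer, fixed, carcass 210 mm deep (x), 280 mm wide (y), 100 mm high, flat top. Origin: middle of the carcass's lower front edge, at table level; +x from its front to its back, +y to its left, z up. The drawer opens towards its -x
- drawer (a joint): drawer opening in m: 0 = fully shut, grows as it comes out towards the chest's -x, up to 0.15; about 2 N friction. Front panel 18 mm thick, 280 mm wide, from 4 to 100 mm above the table; its back meets the carcass's front edge when shut (outer face then at chest x = -18 mm)
- drawer_floor (a point): point on the drawer's inner floor, 16 mm above the table, mid-width, at the back face of the front panel; moves with the drawer; axes as the chest's. Inside: 179 mm along +x, 120 mm to either side; only the part in front of the carcass is open from above. Side walls 46 mm high, 6 mm thick; 72 mm free height under the chest's top board
- hasp (a joint): angle in rad of the hasp's swinging leaf: 0 = closed, lying flat, pointing to the chest's -x across the top of the shut drawer front, staple through its slot; pi/2 = upright; more = leaning back. Stiff hinge: it stays where it is left
- hasp_hinge (a point): middle of the hasp's hinge line on the chest top, at chest x = 40 mm, 104 mm above the table; axis along the chest's y. The leaf is a steel strap 70 mm long, 36 mm wide, 3 mm thick, solid for 36 mm from the hinge, then a slot 26 x 14 mm
- staple (a point): foot of the staple, a steel loop 14 mm long (x) that stands 23 mm up on the middle of the top edge of the drawer front, 100 mm above the table; moves with the drawer. With all closed it stands 42 to 58 mm in front of the hinge line
- front_mid (a point): middle of the outer face of the drawer front, 55 mm above the table; moves with the drawer. Bare here; two round knobs (26 mm across, sticking out 24 mm) stand 85 mm to either side at this height
- hasp_tip (a point): middle of the free end of the hasp's swinging leaf, 70 mm from the hinge
- carton: the carton to put away: the low, lying plain cardboard carton 70 (x) x 42 (y) x 45 (z) mm, 120 g, on the table to the left of the chest; origin in the centre of its underside; a paper tape strip along its long x axis on top
- drawer_jar: little lidded jar, 40 mm across, 52 mm tall, already standing in the drawer, anywhere across its width; origin in the centre of its underside
- tall_carton: bystander: tall upright plain cardboard carton, 50 x 45 x 105 mm, with a paper band round its middle; origin in the centre of its underside
- can: bystander: upright metal food can, 60 mm across, 85 mm tall, with a paper label; origin in the centre of its underside
- top_jar: bystander: small lidded jar, 52 mm across, 60 mm tall, standing on top of the chest on the left (+y) side of the hasp; origin in the centre of its underside
- top_can: bystander: small can, 54 mm across, 58 mm tall, standing on top of the chest on the right (-y) side of the hasp; origin in the centre of its underside
Things that resemble listed ones, but are neither listed nor needed, are in the scene too. Leave any green or red look-alike of the carton alone.

How it is judged:
On the way, in this order (a step that is already met when the one before it is completed fails the run):
1. the carton lies flat on the floor of the drawer, let go, while the drawer is still open (x of carton in the frame of drawer_floor between 0.01 and 0.17 m and y of carton in the frame of drawer_floor between -0.115 and 0.115 m and z of carton in the frame of drawer_floor below 0.006 m and angle between carton's own z axis and vertical below 0.15 rad and value of joint drawer above 0.06 m and contact force between the fingers and carton below 0.2 N), for 0.2 s.
2. the drawer is fully shut (within 6 mm), the hasp still up (value of joint drawer below 0.006 m and value of joint hasp above 0.5 rad), for 0.1 s.
3. the hasp lies closed over the staple (value of joint hasp below 0.08 rad), for 0.2 s.
At the end, for the whole second after the job is handed in: The carton lies flat on the drawer floor (tilt under 0.15 rad, underside within 6 mm of the floor), the little jar still stands in the drawer (tilt under 0.2 rad), the drawer is shut to within 6 mm, the hasp lies within 0.08 rad of flat over the staple, and all is at rest (x of carton in the frame of drawer_floor between 0.01 and 0.17 m and y of carton in the frame of drawer_floor between -0.115 and 0.115 m and z of carton in the frame of drawer_floor below 0.006 m and angle between carton's own z axis and vertical below 0.15 rad and z of drawer_jar in the frame of drawer_floor below 0.008 m and angle between drawer_jar's own z axis and vertical below 0.2 rad and value of joint drawer below 0.006 m and value of joint hasp below 0.08 rad and linear speed of carton below 0.02 m/s); the robot touches nothing.
It fails at once if the hasp is swung down (below 0.45 rad) while the drawer is more than 10 mm open: it would bar the staple (value of joint hasp below 0.45 rad and value of joint drawer above 0.01 m).
It fails at once if the little jar in the drawer is tipped by more than 0.6 rad (angle between drawer_jar's own z axis and vertical above 0.6 rad).
It fails at once if another grocery item is shoved more than 30 mm or tipped more than 0.4 rad (distance of any of tall_carton, can, top_jar, top_can from where it was at the start of the episode above 0.03 m or angle between any of tall_carton, can, top_jar, top_can's own z axis and vertical above 0.4 rad).
It also fails if it takes over 67 s, if anything falls off the work surface, if the arm or the gripper's body presses on something with over 40 N, if the wrist force passes 120 N, or if a joint passes its speed limit or range.

## Robot

A 7-joint arm with a two-finger parallel gripper is mounted at the origin on the work surface. World frame = base frame: x ahead of the robot, y to its left, z up, the work surface at z = 0. Lengths are in m, angles in rad, forces in N, time in s.
With the tool pointing down it reaches from about 0.4 to 0.85 m from the base axis. Payload 10.4 kg.
Tool frame: the origin (TCP) lies at the very end of the fingers, on their centre line; the grasp point (between the pads) lies 19 mm behind it (manip.grip_point_offset is the distance from the TCP to the grasp point, in m); z points along the fingers, y is the line along which they close (so a half turn about z gives the same grasp; the last joint's range is limited). The gripper opens to 85 mm and grips with 20 to 120 N. Pads are 22 mm wide; open, the fingers measure 114 mm over their backs; the gripper's body (76 mm by 85 mm) begins 54 mm behind the grasp point. The pads swing forward as they close: fully open they stand 13 mm farther back than shut.
Start: joints at [1.134, 0.332, -0.065, 1.46, 0.022, 1.35, -0.088], TCP at [0.251, -0.572, 0.231] pointing down, gripper open.
Joint ranges: [-2.6, 2.6], [-0.5, 2.12], [-1.47, 1.34], [0.16, 2.42], [-1.27, 4.41], [0.06, 2.06], [-2.6, 2.6]. Speed limits (rad/s): [2.22, 2.22, 2.79, 2.79, 3.14, 3.14, 3.14].

## Interface

Orientations are given as a unit quaternion [x, y, z, w].
In Python, from workcell import manip gives the robot as it stands. The module is installed in compiled form; this text tells all that it offers.
- The arm moves only by the tool step_arm, never from a script. Its argument "moves" is a list of rows, each a list of 7 numbers: the closure, from 0 (fully open) to 1 (shut), then the shift along the world's x, y, z in mm, then the turn, a rotation vector about the world's x, y, z in rad. In form: [[grip, tx, ty, tz, ax, ay, az], ...]. A call has 1 to 10 rows; each row is the pose to reach, as a shift and turn from the pose commanded when the call began; what a row does not reach only later rows make up. A row lasts 1/10 s, in which the tool goes at most 50 mm and 8.59 degrees, less where a joint would pass 70% of its speed; a pose out of reach is approached as far as the arm can. A call with a gripper value outside its range is refused whole. The fingers move at their own pace and stop on an object; "grip_force" is the grip in N (left out, the last holds). Time passes only in rows, so rows that repeat a pose let the fingers close. It gives the time, the measured TCP pose, the force, the opening and the grip force at its end, in the units of the state.
- manip.get_obs(): the state, without advancing time (a new reading comes with each control period).
- manip.camera(name): name is "side" or "top"; returns a dict with "image" (420x560x3 uint8, blue, green, red), "K" (3x3 intrinsics, pixels), "rvec" (rotation vector, rad) and "tvec" (3), from world to camera coordinates, as OpenCV has them. Camera axes: x right, y down, z forward; pixel columns grow to the right and rows downward; lengths in m; the calibration is good to about 2 mm. A picture is of the moment at which its call begins. There is no depth.
- manip.hand_in(): hands the job in; it is judged then, once.
The state is a dict: "clock": time; "joint_pos": joint angles; "joint_velocities": joint speeds; "tau": joint torques, N m; "position": TCP position; "ee_rot": TCP orientation; "ft_force": force on the tool from outside, world axes, zero at the start; "torque": the same for the moment, N m; "grip_width": opening from 0.0 (shut) to 1.0 (fully open); "grasp_force": force on a finger pad.
Only numpy, scipy, OpenCV 4.12 (cv2) and the standard library are available. Lean on these libraries where they do the work, as an engineer would, in place of code of your own. Each camera call takes 0.05 s, during which the arm holds its last target. There are 200 camera calls.

## Working session

There is one attempt and no reset: what is moved stays moved. The work goes in short steps, Python scripts to look and compute and a tool call to move; the robot and the scene stay as the last step left them, time stands still between calls to the robot, and variables do not carry over. Pictures are saved under pics/ and viewed, at most 10 in all, crops included, and the job is handed in when it is done.

Besides the shell and the picture viewer there is one more tool, called after "Request:" in YAML: its name, and indented under it one key for each argument. step_arm: Moves the arm, as the interface text tells. Its arguments: {"type":"object","properties":{"moves":{"type":"array","items":{"type":"array","items":{"type":"number"}}},"grip_force":{"type":"number"}},"required":["moves"]}

```bash
mkdir -p pics; cat > h.py <<'E'
import numpy as np,cv2
from workcell import manip
def cam(n):
    c=manip.camera(n); np.savez(f'{n}.npz',**{k:np.array(v) for k,v in c.items()}); return c
def ray(n,u,v):
    c=np.load(f'{n}.npz');R=cv2.Rodrigues(c['rvec'])[0];t=c['tvec'].reshape(3)
    d=R.T@np.linalg.inv(c['K'])@np.array([u,v,1.]);return -R.T@t,d
def onz(n,u,v,z):
    o,d=ray(n,u,v);return o+d*(z-o[2])/d[2]
def proj(n,P):
    c=np.load(f'{n}.npz');return cv2.projectPoints(np.array(P,float).reshape(-1,1,3),c['rvec'],c['tvec'],c['K'],None)[0].reshape(-1,2)
E
python3 - <<'E'
from h import *
for n in('side','top'):
    c=cam(n);cv2.imwrite(f'pics/{n}0.png',cv2.resize(c['image'],(800,600),interpolation=cv2.INTER_CUBIC)); print(n,ray(n,280,210))
o=manip.get_obs();print(o)
E
```

```text
side (array([ 0.49799235, -0.55786636,  0.80420175]), array([ 0.05450451,  0.67640304, -0.73458562]))
top (array([0.39982975, 0.08165726, 1.068418  ]), array([ 0.18656751,  0.02594169, -0.98222204]))
{'clock': 0.1, 'joint_pos': array([ 1.13441153,  0.33277743, -0.0647117 ,  1.46084894,  0.02160469,
        1.3498962 , -0.0884715 ]), 'joint_velocities': array([ 5.71749491e-04, -8.50096696e-04,  1.60024808e-03, -2.49916072e-03,
        2.55748679e-03, -3.68687461e-04,  2.86058931e-05]), 'tau': array([ 8.68025854e-04, -6.26745915e+01,  4.87080461e-02, -3.92434251e+01,
        1.62203953e-02,  6.90972010e-03,  7.36348966e-05]), 'position': array([ 0.25116803, -0.57194973,  0.23061904]), 'ee_rot': array([ 9.78667690e-01,  2.05448709e-01, -1.54438086e-04, -5.97488157e-04]), 'ft_force': array([0.12028122, 0.01058672, 0.30927261]), 'torque': array([ 0.01345555, -0.03148313, -0.04622302]), 'grasp_force': 0.0, 'grip_width': 0.9982510836682016}
```

View pics/top0.png

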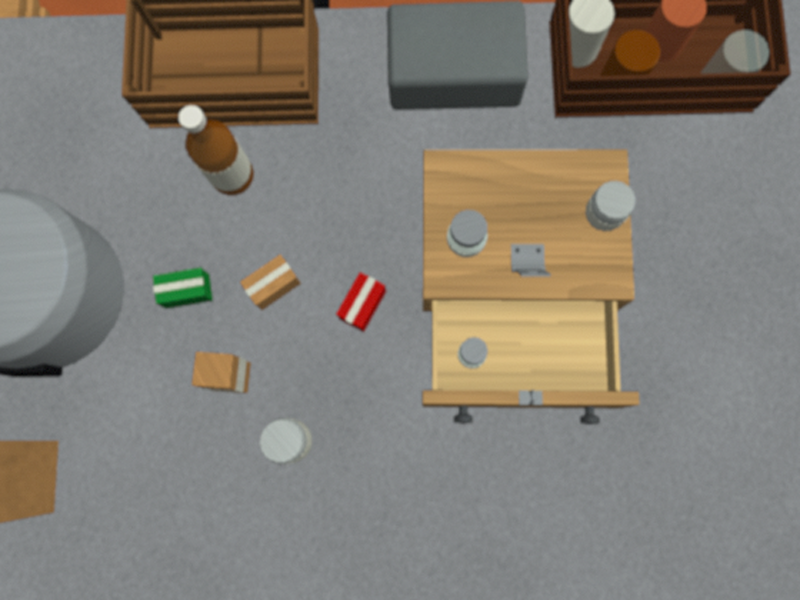

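View pics/side0.png

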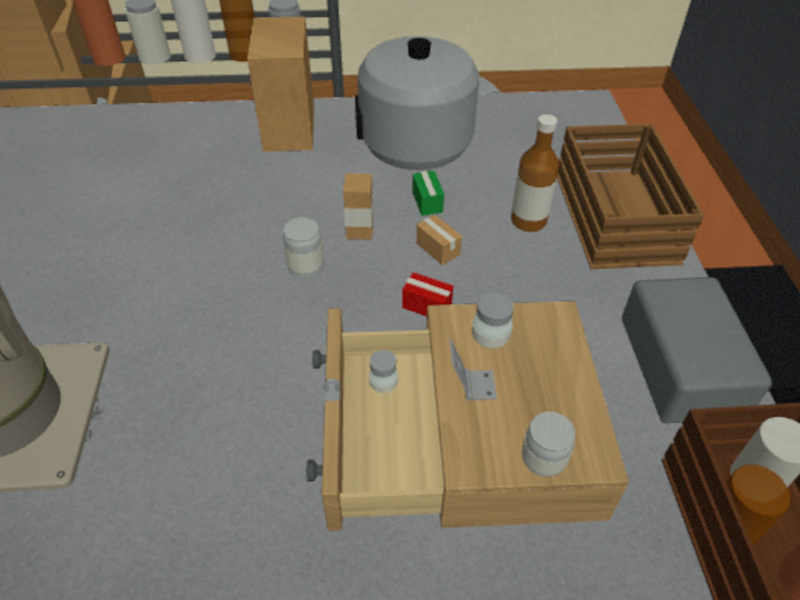

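The top view shows the arm out of the way. Candidates for the carton (top view, px of 800x600):
- plain cardboard box with tape, (270,282)
- green box, (182,287)
- red box, (361,301)
- tall carton, (220,372), with the band on its side

By description it is the plain one at (270,282). I'll check it in a close crop.

```bash
python3 - <<'E'
from h import *
i=np.load('top.npz')['image']
a=cv2.resize(i[170:225,160:235],None,fx=8,fy=8,interpolation=cv2.INTER_CUBIC)   # u=160+x/8 v=170+y/8
b=cv2.resize(i[160:300,290:450],None,fx=5,fy=4.2857,interpolation=cv2.INTER_CUBIC)[:600]
cv2.imwrite('pics/a.png',a);cv2.imwrite('pics/b.png',cv2.resize(i[150:300,285:455],None,fx=4,fy=4,interpolation=cv2.INTER_CUBIC))
s=np.load('side.npz')['image'];cv2.imwrite('pics/c.png',cv2.resize(s[200:370,215:440],None,fx=3.5,fy=3.5,interpolation=cv2.INTER_CUBIC))
E
```

```text
(no output)
```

View pics/a.png

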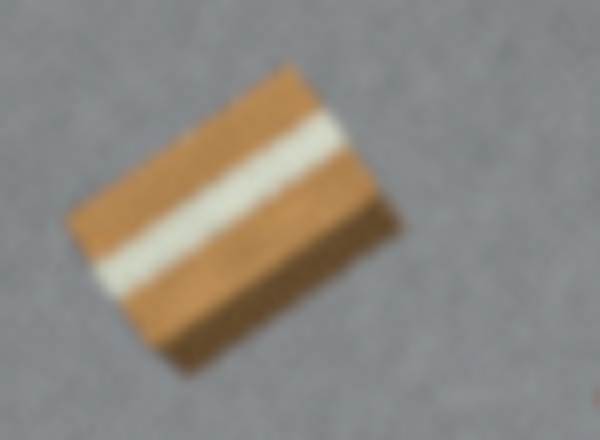

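View pics/b.png

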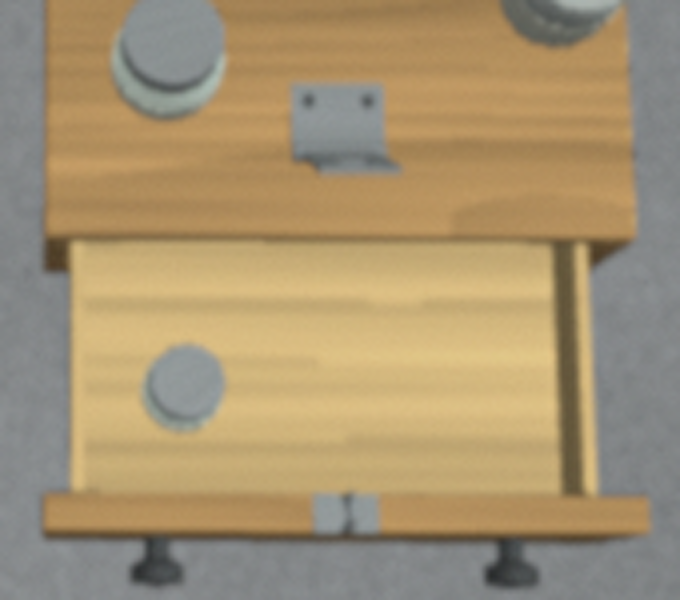

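View pics/c.png

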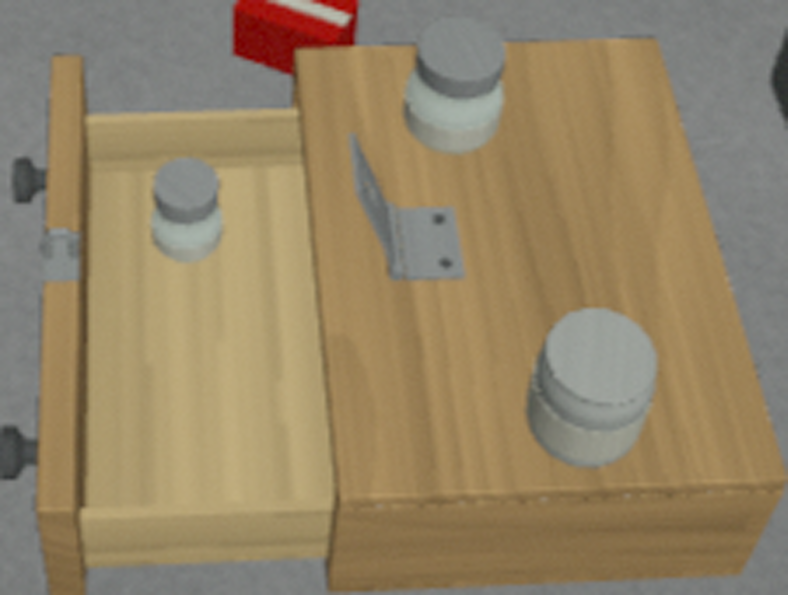

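The plain carton with a lengthwise tape strip is confirmed. In crop a its top corners are (290,62), (380,190), (155,347) and (67,220). Crop b shows the drawer open with the jar on its left at (186,383) and free floor on the right. The hasp is roughly upright.

```bash
python3 - <<'E'
from h import *
np.set_printoptions(precision=4,suppress=True)
C=np.array([onz('top',160+x/8-.5+.06,170+y/8-.44,.045) for x,y in[(290,62),(380,190),(155,347),(67,220)]])
print('carton',C.mean(0),np.linalg.norm(C-np.roll(C,-1,0),axis=1)); d=C[0]+C[1]-C[2]-C[3];print('long axis deg',np.degrees(np.arctan2(d[1],d[0])))
f=lambda x,y,z:onz('top',285+x/4-.37,150+y/4-.37,z)
g=lambda x,y,z:onz('side',215+x/3.5-.36,200+y/3.5-.36,z)
for k,v in dict(cl=(47,237,.1),cr=(634,239,.1),fol=(43,535,.1),for_=(650,533,.1),fil=(43,494,.1),fir=(648,494,.1),jar=(186,383,.068),stap=(347,513,.1),hl=(292,160,.104),hr=(383,158,.104),tipL=(315,171,.17),tipR=(400,171,.17),tj=(173,42,.16)).items():print(k,f(*v))
print('side')
for k,v in dict(cl=(297,50,.1),cr=(332,503,.1),fol=(54,57,.1),fir=(84,57,.1),jar=(187,187,.068),stap=(60,255,.1),hr=(392,277,.104),tj=(460,55,.16),tc=(600,355,.158)).items():print(k,g(*v))
s=lambda x,y,z:onz('top',x*.7,y*.7,z)
for k,v in dict(tall=(208,371,.105),can=(283,441,.085),topcan=(613,202,.158),red=(361,301,.045),green=(182,285,.045),bottle=(192,118,.2)).items():print(k,s(*v))
# hasp: leaf tip from side view ray, hinge plane
o,dd=ray('side',215+352/3.5,200+137/3.5);print('tip ray',[ (o+dd*(z-o[2])/dd[2]) for z in(.14,.16,.17,.175)])
E
```

```text
carton [0.6292 0.2951 0.045 ] [0.041  0.0685 0.0402 0.0687]
long axis deg -54.99690279136045
cl [0.5852 0.0762 0.1   ]
cr [ 0.5779 -0.2001  0.1   ]
fol [0.4452 0.0812 0.1   ]
for_ [ 0.4404 -0.1975  0.1   ]
fil [0.464  0.0808 0.1   ]
fir [ 0.4583 -0.1979  0.1   ]
jar [0.5181 0.0106 0.068 ]
stap [ 0.4524 -0.0592  0.1   ]
hl [ 0.6189 -0.0407  0.104 ]
hr [ 0.6188 -0.0837  0.104 ]
tipL [ 0.5987 -0.0422  0.17  ]
tipR [ 0.5978 -0.0795  0.17  ]
tj [0.662  0.0176 0.16  ]
side
cl [0.5883 0.0773 0.1   ]
cr [ 0.5761 -0.2021  0.1   ]
fol [0.4503 0.0812 0.1   ]
fir [0.4672 0.0801 0.1   ]
jar [0.5212 0.0083 0.068 ]
stap [ 0.453  -0.0555  0.1   ]
hr [ 0.62   -0.0836  0.104 ]
tj [0.665 0.014 0.16 ]
tc [ 0.6982 -0.1686  0.158 ]
tall [0.4944 0.3591 0.105 ]
can [0.4027 0.2638 0.085 ]
topcan [ 0.6931 -0.167   0.158 ]
red [0.5941 0.1634 0.045 ]
green [0.6229 0.4168 0.045 ]
bottle [0.8024 0.3607 0.2   ]
tip ray [array([ 0.6058, -0.0216,  0.14  ]), array([ 0.6026, -0.0378,  0.16  ]), array([ 0.6009, -0.0458,  0.17  ]), array([ 0.6001, -0.0499,  0.175 ])]
```

Request:
step_arm:
  moves:
    - [0, 180, 410, 0, 0, 0, 0.85]
    - [0, 180, 410, 0, 0, 0, 0.85]
    - [0, 180, 410, 0, 0, 0, 0.85]
    - [0, 180, 410, 0, 0, 0, 0.85]
    - [0, 180, 410, 0, 0, 0, 0.85]
    - [0, 180, 410, 0, 0, 0, 0.85]
    - [0, 180, 410, 0, 0, 0, 0.85]
    - [0, 180, 410, 0, 0, 0, 0.85]
    - [0, 180, 410, 0, 0, 0, 0.85]
    - [0, 180, 410, 0, 0, 0, 0.85]

```text
clock: 1.1
position: [0.4335, -0.1558, 0.2316]
ee_rot: [0.804, 0.594, 0.001, -0.0]
ft_force: [-0.7, -0.3, 0.7]
grip_width: 0.999
grasp_force: 0.0
```

Request:
step_arm:
  moves:
    - [0, 198, 457, 0, 0, 0, 0.92]
    - [0, 198, 457, 0, 0, 0, 0.92]
    - [0, 198, 457, 0, 0, 0, 0.92]
    - [0, 198, 457, 0, 0, 0, 0.92]
    - [0, 198, 457, 0, 0, 0, 0.92]
    - [0, 198, 457, 0, 0, 0, 0.92]
    - [0, 198, 457, 0, 0, 0, 0.92]
    - [0, 198, 457, 0, 0, 0, 0.92]
    - [0, 198, 457, 0, 0, 0, 0.92]
    - [0, 198, 457, 0, 0, 0, 0.92]

```text
clock: 2.1
position: [0.6301, 0.296, 0.2304]
ee_rot: [0.461, 0.887, -0.001, -0.0]
ft_force: [0.8, 0.4, 1.2]
grip_width: 0.998
grasp_force: 0.0
```

Request:
step_arm:
  moves:
    - [0, -1, -1, -50, 0, 0, 0]
    - [0, -1, -1, -100, 0, 0, 0]
    - [0, -1, -1, -140, 0, 0, 0]
    - [0, -1, -1, -175, 0, 0, 0]
    - [0, -1, -1, -200, 0, 0, 0]
    - [0, -1, -1, -218, 0, 0, 0]
    - [0, -1, -1, -218, 0, 0, 0]

```text
clock: 2.8
position: [0.627, 0.2926, 0.0104]
ee_rot: [0.461, 0.887, -0.002, -0.001]
ft_force: [-0.1, 0.2, -0.0]
grip_width: 1.001
grasp_force: 0.0
```

Request:
step_arm:
  moves:
    - [1, 0, 0, 0, 0, 0, 0]
    - [1, 0, 0, 0, 0, 0, 0]
    - [1, 0, 0, 0, 0, 0, 0]
    - [1, 0, 0, 0, 0, 0, 0]
    - [1, 0, 0, 0, 0, 0, 0]
    - [1, 0, 0, 0, 0, 0, 0]
    - [1, 0, 0, 0, 0, 0, 0]
    - [1, 0, 0, 0, 0, 0, 0]
  grip_force: 25

```text
clock: 3.6
position: [0.6292, 0.2942, 0.015]
ee_rot: [0.461, 0.887, 0.001, 0.001]
ft_force: [-0.3, 0.1, 6.8]
grip_width: 0.487
grasp_force: 26.3
```

Request:
step_arm:
  moves:
    - [1, 0, 0, 20, 0, 0, 0]
    - [1, 0, 0, 60, 0, 0, 0]
    - [1, 0, 0, 110, 0, 0, 0]
    - [1, 0, 0, 160, 0, 0, 0]
    - [1, 0, 0, 190, 0, 0, 0]
    - [1, 0, 0, 190, 0, 0, 0]

```text
clock: 4.2
position: [0.6297, 0.2953, 0.2108]
ee_rot: [0.461, 0.888, 0.004, 0.003]
ft_force: [-0.1, 0.6, -0.6]
grip_width: 0.491
grasp_force: 25.8
```

Request:
step_arm:
  moves:
    - [1, -10, -35, 0, 0, 0, 0.1]
    - [1, -22, -80, 0, 0, 0, 0.22]
    - [1, -35, -125, 0, 0, 0, 0.34]
    - [1, -48, -170, 0, 0, 0, 0.46]
    - [1, -60, -215, 0, 0, 0, 0.58]
    - [1, -72, -260, 0, 0, 0, 0.7]
    - [1, -84, -305, 0, 0, 0, 0.82]
    - [1, -95, -350, 0, 0, 0, 0.9]
    - [1, -105, -385, 0, 0, 0, 0.935]
    - [1, -109, -400, 0, 0, 0, 0.935]

```text
clock: 5.2
position: [0.5176, -0.1107, 0.2033]
ee_rot: [0.013, 1.0, -0.001, -0.001]
ft_force: [0.1, 0.7, -0.2]
grip_width: 0.487
grasp_force: 25.9
```

Request:
step_arm:
  moves:
    - [1, 0, 0, 0, 0, 0, 0]
    - [1, 0, 0, 0, 0, 0, 0]

```text
clock: 5.4
position: [0.5192, -0.1057, 0.2036]
ee_rot: [0.011, 1.0, 0.0, -0.0]
ft_force: [0.4, 0.2, -0.6]
grip_width: 0.49
grasp_force: 26.0
```

```bash
python3 - <<'E'
from h import *
a=cam('top')['image'];b=cam('side')['image']
cv2.imwrite('pics/d.png',np.hstack([cv2.resize(a[140:300,280:460],(400,356)),cv2.resize(b[80:380,200:440],(400,500))[:356] if 0 else cv2.resize(b[60:380,130:490],(400,356))]))
E
```

```text
(no output)
```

View pics/d.png

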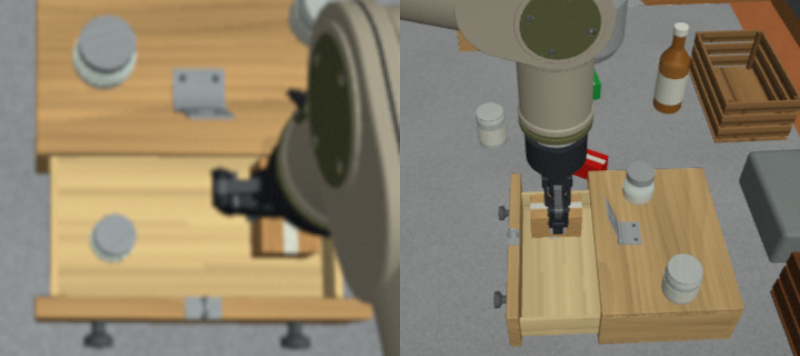

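The carton hangs level over the free right side of the drawer, along the chest's x axis. The jar is standing clear. I'll lower it now.

Request:
step_arm:
  moves:
    - [1, 0, 0, -45, 0, 0, 0]
    - [1, 0, 0, -90, 0, 0, 0]
    - [1, 0, 0, -125, 0, 0, 0]
    - [1, 0, 0, -145, 0, 0, 0]
    - [1, 0, 0, -158, 0, 0, 0]
    - [1, 0, 0, -165, 0, 0, 0]
    - [1, 0, 0, -168, 0, 0, 0]
    - [1, 0, 0, -170, 0, 0, 0]
    - [1, 0, 0, -170, 0, 0, 0]

```text
clock: 6.4
position: [0.5198, -0.1063, 0.034]
ee_rot: [0.011, 1.0, -0.0, 0.001]
ft_force: [0.3, 0.4, 0.2]
grip_width: 0.489
grasp_force: 25.9
```

Request:
step_arm:
  moves:
    - [1, 0, 0, -2, 0, 0, 0]
    - [1, 0, 0, -4, 0, 0, 0]
    - [1, 0, 0, -4, 0, 0, 0]

```text
clock: 6.7
position: [0.521, -0.1065, 0.0309]
ee_rot: [0.012, 1.0, -0.0, 0.002]
ft_force: [0.8, 0.0, 9.1]
grip_width: 0.493
grasp_force: 26.7
```

Contact with the drawer floor. Release and rise.

Request:
step_arm:
  moves:
    - [0.6, 0, 0, 1, 0, 0, 0]
    - [0.3, 0, 0, 1, 0, 0, 0]
    - [0.1, 0, 0, 1, 0, 0, 0]
    - [0.1, 0, 0, 1, 0, 0, 0]
    - [0.1, 0, 0, 1, 0, 0, 0]

```text
clock: 7.2
position: [0.5192, -0.1062, 0.0302]
ee_rot: [0.011, 1.0, 0.0, -0.0]
ft_force: [0.1, 0.4, 0.8]
grip_width: 0.904
grasp_force: 0.0
```

Request:
step_arm:
  moves:
    - [0.1, 0, 0, 15, 0, 0, 0]
    - [0.1, 0, 0, 45, 0, 0, 0]
    - [0.1, 0, 0, 90, 0, 0, 0]
    - [0.1, 0, 0, 140, 0, 0, 0]
    - [0.1, 0, 0, 180, 0, 0, 0]
    - [1, -40, 0, 180, 0, 0, 0]
    - [1, -90, 0, 180, 0, 0, 0]
    - [1, -130, 0, 180, 0, 0, 0]
    - [1, -130, 0, 180, 0, 0, 0]
    - [1, -130, 0, 180, 0, 0, 0]

```text
clock: 8.2
position: [0.3891, -0.1067, 0.2116]
ee_rot: [0.012, 1.0, -0.002, 0.001]
ft_force: [-0.3, 0.2, 0.4]
grip_width: 0.039
grasp_force: 0.0
```

```bash
python3 - <<'E'
from h import *
a=cam('top')['image'];b=cam('side')['image']
cv2.imwrite('pics/e.png',np.hstack([cv2.resize(a[140:320,280:460],(400,400)),cv2.resize(b[130:370,200:440],(400,400))]))
print(manip.get_obs()['joint_pos'])
E
```

```text
[ 1.19983553 -0.16663463 -0.93430104  1.98385576 -0.14093232  1.25952172
  1.86434013]
```

View pics/e.png

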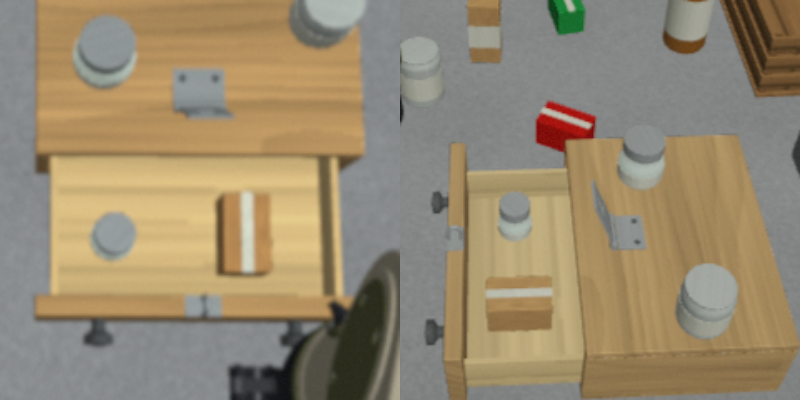

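The carton lies flat in the drawer, let go, and the jar still stands. Next I tilt the tool so the gripper body stays behind the fingertips, clear of the staple and hasp. Then I come down in front of the bare middle of the drawer front.

Request:
step_arm:
  moves:
    - [1, 4, 12, 0, 0, -0.1, 0]
    - [1, 8, 24, 0, 0, -0.2, 0]
    - [1, 10, 36, 0, 0, -0.3, 0]
    - [1, 10, 47, 0, 0, -0.4, 0]
    - [1, 10, 47, -30, 0, -0.4, 0]
    - [1, 10, 47, -65, 0, -0.4, 0]
    - [1, 10, 47, -95, 0, -0.4, 0]
    - [1, 10, 47, -95, 0, -0.4, 0]

```text
clock: 9.1
position: [0.4004, -0.0568, 0.1137]
ee_rot: [0.009, 0.98, 0.005, 0.198]
ft_force: [0.7, -0.7, -0.4]
grip_width: 0.0
grasp_force: 0.0
```

```bash
python3 - <<'E'
from h import *
print(manip.get_obs()['joint_pos'])
E
```

```text
[ 1.00211007 -0.40150287 -0.79333323  2.41427119 -0.58818881  0.69378669
  2.14360587]
```

Request:
step_arm:
  moves:
    - [1, 0, -2, 0, 0, 0.1, 0]
    - [1, 0, -2, -10, 0, 0.2, 0]
    - [1, 0, -2, -30, 0, 0.2, 0]
    - [1, 0, -2, -52, 0, 0.2, 0]
    - [1, 0, -2, -52, 0, 0.2, 0]

```text
clock: 9.6
position: [0.3988, -0.0591, 0.0614]
ee_rot: [0.011, 0.995, 0.005, 0.098]
ft_force: [-0.4, 0.4, -0.2]
grip_width: 0.002
grasp_force: 0.0
```

```bash
python3 - <<'E'
from h import *
print(manip.get_obs()['joint_pos'])
E
```

```text
[ 1.22036323 -0.11389958 -1.09796689  2.30763624 -0.20417423  0.70032041
  1.80856647]
```

Request:
step_arm:
  moves:
    - [1, 15, 0, 0, 0, 0, 0]
    - [1, 24, 0, 0, 0, 0, 0]
    - [1, 30, 0, 0, 0, 0, 0]
    - [1, 36, 0, 0, 0, 0, 0]
    - [1, 43, 0, 0, 0, 0, 0]
    - [1, 51, 0, 0, 0, -0.02, 0]
    - [1, 59, 0, 0, 0, -0.05, 0]
    - [1, 67, 0, 0, 0, -0.08, 0]
    - [1, 75, 0, 0, 0, -0.11, 0]
    - [1, 83, 0, 0, 0, -0.14, 0]

```text
clock: 10.6
position: [0.4823, -0.0612, 0.0632]
ee_rot: [0.011, 0.986, 0.002, 0.169]
ft_force: [-2.3, -1.3, -1.7]
grip_width: 0.001
grasp_force: 1.2
```

Request:
step_arm:
  moves:
    - [1, 8, 0, 0, 0, -0.03, 0]
    - [1, 16, 0, 0, 0, -0.06, 0]
    - [1, 24, 0, 0, 0, -0.06, 0]
    - [1, 32, 0, 0, 0, -0.06, 0]
    - [1, 40, 0, 0, 0, -0.06, 0]
    - [1, 47, 0, 0, 0, -0.06, 0]
    - [1, 52, 0, 0, 0, -0.06, 0]
    - [1, 56, 0, 0, 0, -0.06, 0]

```text
clock: 11.4
position: [0.5385, -0.0613, 0.0633]
ee_rot: [0.011, 0.98, 0.002, 0.198]
ft_force: [-2.5, -1.2, -0.5]
grip_width: -0.004
grasp_force: 1.1
```

```bash
python3 - <<'E'
from h import *
a=cam('top')['image'];b=cam('side')['image']
cv2.imwrite('pics/f.png',np.hstack([cv2.resize(a[120:300,280:460],(400,400)),cv2.resize(b[130:370,200:440],(400,400))]))
E
```

```text
(no output)
```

View pics/f.png

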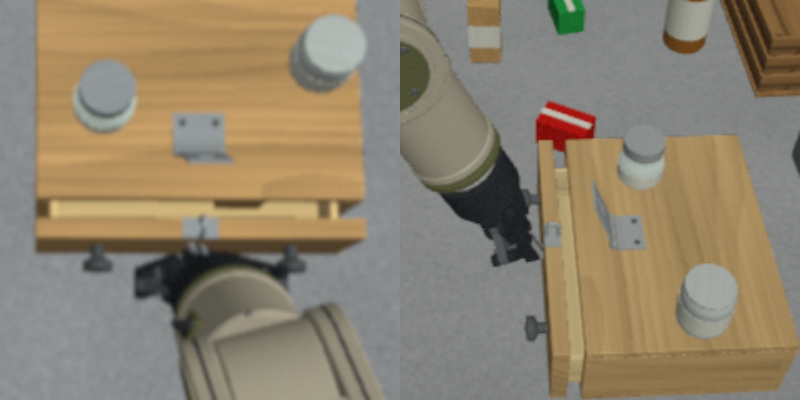

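The drawer is still about 18 mm open and the hasp is untouched, so I continue until it stops.

Request:
step_arm:
  moves:
    - [1, 5, 0, 0, 0, 0, 0]
    - [1, 10, 0, 0, 0, 0, 0]
    - [1, 14, 0, 0, 0, 0, 0]
    - [1, 17, 0, 0, 0, 0, 0]
    - [1, 19, 0, 0, 0, 0, 0]
    - [1, 19, 0, 0, 0, 0, 0]

```text
clock: 12.1
position: [0.5549, -0.0613, 0.0618]
ee_rot: [0.011, 0.981, 0.002, 0.196]
ft_force: [-18.4, -0.0, 10.5]
grip_width: -0.004
grasp_force: 9.4
```

The drawer is hard against its stop at 18 N. Now I retreat, rise, straighten the tool and go behind the hasp.

Request:
step_arm:
  moves:
    - [1, -20, 0, 0, 0, 0, 0]
    - [1, -45, 0, 10, 0, 0, 0]
    - [1, -55, 0, 50, 0, 0, 0]
    - [1, -55, 0, 100, 0, 0.1, 0]
    - [1, -55, 0, 140, 0, 0.2, 0]
    - [1, -55, 0, 160, 0, 0.3, 0]
    - [1, -30, 0, 160, 0, 0.39, 0]
    - [1, 15, 0, 160, 0, 0.39, 0]
    - [1, 60, 0, 160, 0, 0.39, 0]
    - [1, 94, 0, 160, 0, 0.39, 0]

```text
clock: 13.1
position: [0.6538, -0.0615, 0.2214]
ee_rot: [0.012, 1.0, 0.0, 0.004]
ft_force: [-0.4, -0.7, 1.3]
grip_width: -0.004
grasp_force: 0.0
```

Request:
step_arm:
  moves:
    - [1, 0, 0, 0, 0, 0, 0]
    - [1, 0, 0, 0, 0, 0, 0]

```text
clock: 13.3
position: [0.6519, -0.0602, 0.2224]
ee_rot: [0.011, 1.0, 0.001, 0.005]
ft_force: [-0.7, 0.5, 0.6]
grip_width: 0.0
grasp_force: 0.0
```

```bash
python3 - <<'E'
from h import *
a=cam('top')['image'];b=cam('side')['image']
cv2.imwrite('pics/g.png',np.hstack([cv2.resize(a[120:300,280:460],(400,400)),cv2.resize(b[150:350,230:430],(400,400))]))
o=manip.get_obs();print(o['joint_pos'],o['position'])
E
```

```text
[ 0.7335426   0.61378213 -1.07468523  1.35688129  0.53715201  1.46648257
  1.23960185] [ 0.65089094 -0.06124882  0.22367624]
```

View pics/g.png

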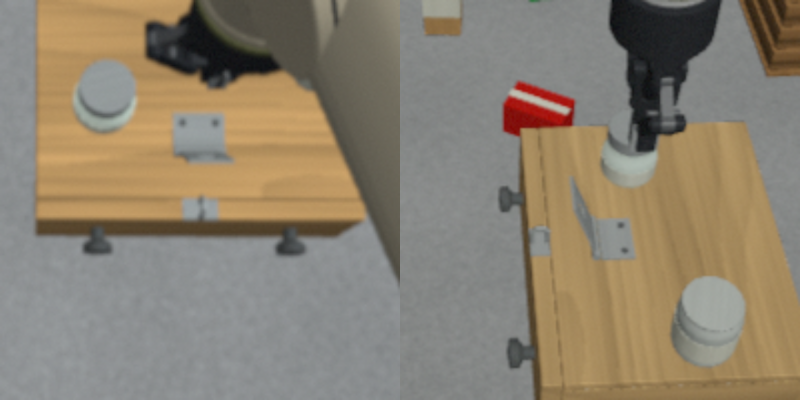

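Drawer shut, hasp still up, with the tool above and behind it. Lower, then sweep the leaf over its arc.

Request:
step_arm:
  moves:
    - [1, 0, 0, -45, 0, 0, 0]
    - [1, 0, 0, -80, 0, 0, 0]
    - [1, 0, 0, -87, 0, 0, 0]
    - [1, -14, 0, -87, 0, 0, 0]
    - [1, -28, 0, -87, 0, 0, 0]
    - [1, -33, 0, -89, 0, 0, 0]
    - [1, -37, 0, -91, 0, 0, 0]
    - [1, -41, 0, -95, 0, 0, 0]
    - [1, -44, 0, -98, 0, 0, 0]
    - [1, -46, 0, -101, 0, 0, 0]

```text
clock: 14.4
position: [0.6051, -0.0613, 0.1221]
ee_rot: [0.011, 1.0, 0.0, 0.005]
ft_force: [0.1, 0.5, 2.3]
grip_width: -0.001
grasp_force: 0.8
```

Request:
step_arm:
  moves:
    - [1, -2, 0, -3, 0, 0, 0]
    - [1, -3, 0, -6, 0, 0, 0]
    - [1, -4, 0, -9, 0, 0, 0]
    - [1, -5, 0, -12, 0, 0, 0]
    - [1, -6, 0, -15, 0, 0, 0]
    - [1, -6, 0, -17, 0, 0, 0]
    - [1, -6, 0, -17, 0, 0, 0]

```text
clock: 15.1
position: [0.5994, -0.0612, 0.1057]
ee_rot: [0.011, 1.0, 0.0, 0.005]
ft_force: [-1.8, -0.5, 5.6]
grip_width: -0.001
grasp_force: 2.8
```

Request:
step_arm:
  moves:
    - [1, 0, 0, -2, 0, 0, 0]
    - [1, 0, 0, -4, 0, 0, 0]
    - [1, 0, 0, -5, 0, 0, 0]
    - [1, 0, 0, -5, 0, 0, 0]

```text
clock: 15.5
position: [0.5996, -0.0611, 0.105]
ee_rot: [0.011, 1.0, -0.001, 0.005]
ft_force: [-22.3, -2.5, 48.9]
grip_width: 0.001
grasp_force: 24.6
```

Firm stop. Rise clear, move aside and look.

Request:
step_arm:
  moves:
    - [1, 0, 0, 10, 0, 0, 0]
    - [1, 0, 0, 50, 0, 0, 0]
    - [1, 0, 0, 95, 0, 0, 0]
    - [1, 0, 0, 130, 0, 0, 0]
    - [1, -40, -20, 130, 0, 0, 0]
    - [1, -85, -40, 130, 0, 0, 0]
    - [1, -130, -60, 130, 0, 0, 0]
    - [1, -160, -80, 130, 0, 0, 0]
    - [1, -160, -80, 130, 0, 0, 0]

```text
clock: 16.4
position: [0.4379, -0.1422, 0.2297]
ee_rot: [0.012, 1.0, 0.0, 0.005]
ft_force: [-0.3, 0.2, 0.9]
grip_width: -0.005
grasp_force: 0.0
```

```bash
python3 - <<'E'
from h import *
a=cam('top')['image'];b=cam('side')['image']
cv2.imwrite('pics/i.png',np.hstack([cv2.resize(a[120:300,280:460],(400,400)),cv2.resize(b[150:350,230:430],(400,400))]))
E
```

```text
(no output)
```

View pics/i.png

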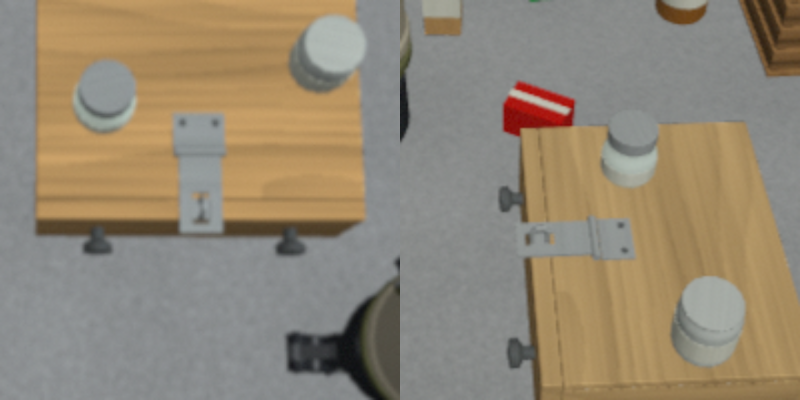

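The hasp lies flat with the staple through its slot (top crop, about (200,207)). The drawer is shut, the jars on top have not moved, and the robot is clear.

```bash
python3 -c "
from workcell import manip
print(manip.hand_in())"
```

```text
the job is handed in; nothing more can be done
None
```

I put the carton flat in the drawer beside the standing jar, shut the drawer, closed the hasp over the staple and handed the job in at about 16.5 s; the hand-in returned no verdict, and the drawer's contents were last seen before it was shut.

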